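# Latch the lamp unit's hatch

## Task

Two grey microscope lamp units stand on the bench, each with a hatch in its top that is held by a red wing knob. On one of them the knob has been left unlatched, its white end pointing more along the near edge of the hatch than at it: turn that knob clockwise, seen from above, to its stop, so that its tongue swings under the frame and the white end points straight across the hatch's edge at the frame. Keep its hatch shut, leave the other unit's knob latched, and let go.

Things in the scene. Friction and masses are not known exactly. Their poses are not given: they have to be found in the camera images.
- wing_a (a joint): Angle of wing knob A. 0: white end and hidden tongue point along the hatch's near edge (open); grows clockwise seen from above; 1.57: they point square across the edge, tongue under the frame (latched). Stops at 0 and 1.6. Friction 0.06 N m, no spring: stays where left. Unlatched is below 0.6. Tongue reaches 44 mm from the axis.
- wing_a_grip (a point): Grip point on knob A's turning axis, 30 mm above the hatch, 130 mm above the bench. Red upright wing plate 66 mm long, 10 mm thick, top 10 mm above this point, foot 24 mm below it on a steel washer (radius 16, 6 high); nothing else stands up on the hatch. Turns with the knob: z up along its axis, x along the wing to its white end and tongue.
- wing_b (a joint): Angle of wing knob B, same make and meaning as wing_a. One of the two knobs starts unlatched, the other latched (above 1.4).
- wing_b_grip (a point): Same point on knob B, same make and axes. Both units: fixed grey box 200 x 200 x 100 mm; in its top a dark hatch 137 x 140 mm, hinged on the far side, shut by its own weight (0.25 kg); the knob's axis is 24 mm inside the hatch's near edge, 55 mm inside the box's.

How it is judged:
By the outcome, as a careful person would: the job done as asked, in the order asked, and still so for the second after the job is handed in, with the robot touching nothing.
It also fails if it takes over 29 s, if anything falls off the work surface, if the arm or the gripper's body presses on something with over 40 N, if the wrist force passes 120 N, or if a joint passes its speed limit or range.

## Robot

A 6-joint arm with a two-finger parallel gripper is mounted at the origin on the work surface. World frame = base frame: x ahead of the robot, y to its left, z up, the work surface at z = 0. Lengths are in mm, angles in rad, forces in N, time in s.
With the tool pointing down it reaches from about 350 to 975 mm from the base axis. Payload 7.1 kg.
Tool frame: the origin (TCP) lies on the front face of the gripper's body, between the roots of the fingers; the fingertips stand 80 mm ahead of it and the grasp point (between the pads) lies 61 mm ahead of it (env.tips_ahead is the distance from the TCP to the fingertips, in mm); z points along the fingers, y is the line along which they close (so a half turn about z gives the same grasp; the last joint's range is limited). The gripper opens to 88 mm and grips with 3 to 60 N. Pads are 20 mm wide; open, the fingers measure 115 mm over their backs; the gripper's body (75 mm by 178 mm) begins 61 mm behind the grasp point.
Start: joints at [1.301, 0.423, 1.63, -0, 1.089, -0.019], TCP at [155.081, 605.438, 302.675] pointing down, gripper open.
Joint ranges: [-3, 3], [-0.9, 2.11], [0.09, 2.58], [-1.31, 4.45], [0.11, 2.69], [-2.54, 2.54]. Speed limits (rad/s): [2.39, 2.39, 3.01, 3.14, 3.14, 3.14].

## Interface

Orientations are given as a unit quaternion [x, y, z, w].
In Python, from station import env, set_gripper, viewer, workorder gives the robot as it stands. Calls block until the motion is done:
- env.reach(position, orientation): joint-space move of the TCP to a pose.
- env.move_l(position, rot=None, rate=150, f_stop=None): straight line of the TCP; rot=None keeps the orientation; rate is the mean speed in mm/s. With f_stop (N) it stops when the force on the tool has changed by that much, and returns True; else False.
- env.move_joints(angles): joint-space move.
- set_gripper(opening): finger opening in mm; the grip force is fixed at half the most; returns when the fingers have stopped.
- env.hold(seconds).
- env.ik(position, orientation): joint angles nearest the present ones, or None.
- env.read_state(): the state.
- viewer.camera(name): name is "scene" or "top"; returns the picture (400x640x3 uint8, blue, green, red); there is no depth.
- viewer.camera_params(name): a dict with "fx", "fy", "cx", "cy" (pixels), "dist" ([k1, k2, p1, p2, k3] as OpenCV has them; the pictures are not rectified), "pose" (4x4, takes a point from camera to world coordinates). Camera axes: x right, y up, looking along -z (the intrinsics and any distortion apply to the point x, -y, -z); pixel columns grow to the right and rows downward; lengths in mm; the calibration is good to about 2 mm. A picture is of the moment at which its call begins. camera_params takes no time and is no camera call.
A pose or a line that the arm cannot do raises env.IKError and nothing moves.
- workorder.sign_off(): hands the job in; it is judged then, once.
The state is a dict: "time_s": time; "qpos": joint angles; "dq": joint speeds; "tau": joint torques, N m; "tool_pos": TCP position; "orientation": TCP orientation; "force": force on the tool from outside, world axes, zero at the start; "wrist_torque": the same for the moment, N m; "width": finger opening in mm; "grip_force": force on a finger pad.
Only numpy, scipy, OpenCV 4.12 (cv2) and the standard library are available. Lean on these libraries where they do the work, as an engineer would, in place of code of your own. Each camera call takes 0.05 s, during which the arm holds its last target. There are 200 camera calls.

## Working session

There is one attempt and no reset: what is moved stays moved. The work goes in short steps, each a Python script; the robot and the scene stay as the last script left them, time stands still between calls to the robot, and variables do not carry over. Pictures are saved under pics/ and viewed, at most 10 in all, crops included, and the job is handed in when it is done.

```bash
mkdir -p pics; ls
python3 - <<'E'
from station import env,viewer
import cv2,numpy as np
for n in("top","scene"):
    im=viewer.camera(n);cv2.imwrite(f"pics/{n}0.png",im)
    p=viewer.camera_params(n);print(n,p)
    hsv=cv2.cvtColor(im,cv2.COLOR_BGR2HSV)
    m=(((hsv[...,0]<8)|(hsv[...,0]>172))&(hsv[...,1]>120)&(hsv[...,2]>60)).astype(np.uint8)
    c,l,s,ce=cv2.connectedComponentsWithStats(m)
    for i in range(1,c):
        if s[i,4]>15: print(s[i],ce[i])
E
```

```text
pics
top {'fx': 497.1820480869064, 'fy': 497.1820480869064, 'cx': 317.4268374927672, 'cy': 199.04896214646013, 'dist': array([-0.04452268,  0.        ,  0.        ,  0.        ,  0.        ]), 'pose': array([[-1.75832685e-02,  9.87044134e-01, -1.59482620e-01,
         4.21137216e+02],
       [-9.99548579e-01, -2.12393781e-02, -2.12491649e-02,
        -2.51239523e+01],
       [-2.43611753e-02,  1.59036997e-01,  9.86972019e-01,
         1.18215768e+03],
       [ 0.00000000e+00,  0.00000000e+00,  0.00000000e+00,
         1.00000000e+00]])}
[439 176   6  20 107] [441.53271028 185.47663551]
[209 219  19   8  89] [217.96629213 222.52808989]
scene {'fx': 417.91452633913553, 'fy': 417.91452633913553, 'cx': 328.967888686558, 'cy': 198.2715114049994, 'dist': array([-0.02746817,  0.        ,  0.        ,  0.        ,  0.        ]), 'pose': array([[ 7.06229751e-01, -4.71658578e-01,  5.27994058e-01,
         1.08832170e+03],
       [ 7.07660758e-01,  4.92765581e-01, -5.06357910e-01,
        -4.65151822e+02],
       [-2.13492474e-02,  7.31245696e-01,  6.81779980e-01,
         8.11460678e+02],
       [ 0.00000000e+00,  0.00000000e+00,  0.00000000e+00,
         1.00000000e+00]])}
[349   0  22  10 154] [359.00649351   4.04545455]
[382   7   7   8  22] [385.86363636   9.54545455]
[336  13  16  33 166] [346.12048193  27.57831325]
[372  17   6  23  65] [374.55384615  24.6       ]
[361 158  15  19 104] [369.48076923 166.34615385]
[224 280  20  20 192] [234.0625     289.99479167]
```

View pics/top0.png

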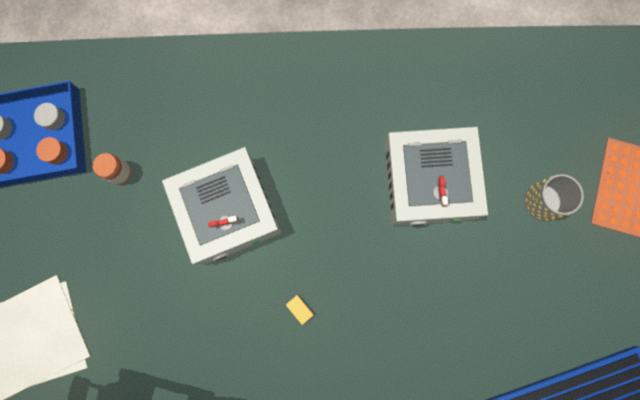

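View pics/scene0.png

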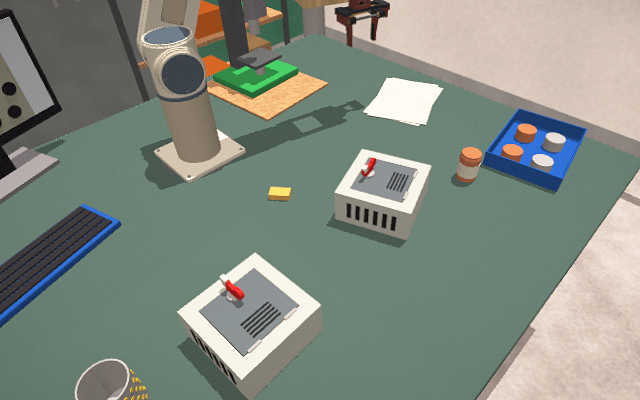

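The top view shows the left unit's knob at about (222,222), with its white end at (236,219) pointing along the near edge, so this one is unlatched. The right unit's knob at (443,190) points across its edge and is latched. Next I'll measure the left one.

```bash
cat > h.py <<'E'
import cv2,numpy as np
from station import env,viewer,set_gripper,workorder
def ray(n,uv,z):
    p=viewer.camera_params(n);K=np.array([[p['fx'],0,p['cx']],[0,p['fy'],p['cy']],[0,0,1]])
    q=cv2.undistortPoints(np.array(uv,float).reshape(-1,1,2),K,p['dist']).reshape(-1,2)
    d=np.c_[q[:,0],-q[:,1],-np.ones(len(q))]@p['pose'][:3,:3].T;o=p['pose'][:3,3]
    return (o+d*((z-o[2])/d[:,2])[:,None])[:,:2]
def red(im):
    h=cv2.cvtColor(im,cv2.COLOR_BGR2HSV)
    return (((h[...,0]<8)|(h[...,0]>172))&(h[...,1]>120)&(h[...,2]>60)).astype(np.uint8)
E
python3 - <<'E'
from h import *
im=cv2.imread("pics/top0.png");g=cv2.cvtColor(im,cv2.COLOR_BGR2HSV)
# box top: bright low-saturation, unit region
m=((g[...,2]>170)&(g[...,1]<60)).astype(np.uint8)
m[:,:150]=0;m[:,300:]=0;m[:140]=0;m[275:]=0
c=max(cv2.findContours(m,cv2.RETR_EXTERNAL,cv2.CHAIN_APPROX_NONE)[0],key=cv2.contourArea)
b=cv2.boxPoints(cv2.minAreaRect(c));print(b)
ap=cv2.approxPolyDP(cv2.convexHull(c),6,True).reshape(-1,2);print(ap)
w=ray("top",ap,100);print(w.round(1));print(np.linalg.norm(w-np.roll(w,-1,0),axis=1),w.mean(0))
ce=cv2.resize(im[195:245,185:265],None,fx=8,fy=8,interpolation=cv2.INTER_CUBIC)
s=cv2.imread("pics/scene0.png")
ce2=cv2.resize(s[150:190,345:395],None,fx=6,fy=6,interpolation=cv2.INTER_CUBIC)
o=np.zeros((400+240,640,3),np.uint8)[:600];o[:400]=ce;o[400:600,:300]=ce2[:200];cv2.imwrite("pics/crop.png",o)
E
```

```text
[[158.7124  180.27141]
 [244.57098 146.37987]
 [277.47394 229.73396]
 [191.61536 263.6255 ]]
[[244 147]
 [276 229]
 [192 263]
 [162 180]]
[[718.4 161.7]
 [531.5  90.1]
 [460.6 274.3]
 [646.9 346.6]]
[200.13490004 197.4283924  199.79660187 198.3094172 ] [589.35341058 218.15787052]
```

View pics/crop.png

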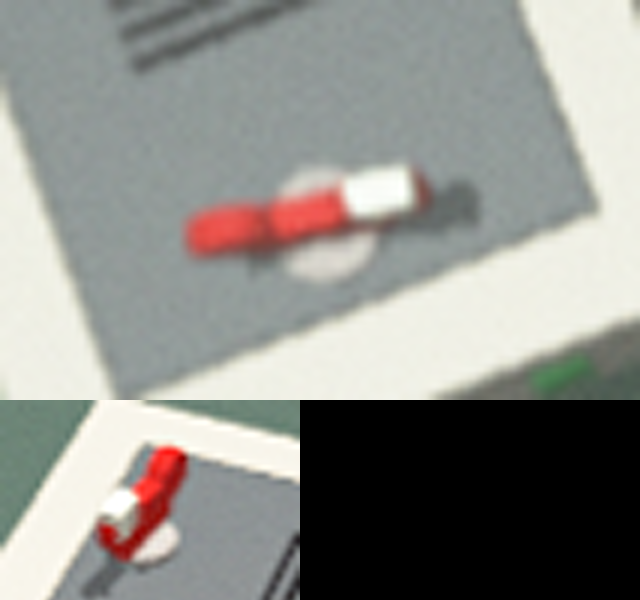

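```bash
cat >> h.py <<'E'
from scipy.spatial.transform import Rotation as R
def quat(h):  # tool x along heading h, z down
    c,s=np.cos(h),np.sin(h);return R.from_matrix(np.array([[c,s,0],[s,-c,0],[0,0,-1]])).as_quat()
E
python3 - <<'E'
from h import *
f=lambda a:[(x/8+185-.44,y/8+195-.44) for x,y in a]
e=ray("top",f([(188,237),(428,190)]),138);print("ends",e,np.linalg.norm(e[0]-e[1]),e.mean(0))
print("washer",ray("top",f([(327,224)]),106))
d=e[1]-e[0];h=np.arctan2(d[1],d[0]);n=np.array([496.05,182.2])-[589.35,218.16];hf=np.arctan2(n[1],n[0])
print(h,hf,"knob angle",np.pi/2-((h-hf)%(2*np.pi)))
ax=np.array([547.3,202]);print(env.read_state()['time_s'])
for k in(0,np.pi):
    for hh in (h,hf):
        for z in (191,260):print(k,hh,z,env.ik([*ax,z],quat(hh+k)))
E
```

```text
ends [[540.72207151 230.9426573 ]
 [552.02888193 166.79544773]] 65.13607646732588 [546.37547672 198.86905252]
washer [[547.22199079 200.43650061]]
-1.3963249878898565 -2.7737151507558124 knob angle 0.1934061639289406
0.1
0 -1.3963249878898565 191 None
0 -1.3963249878898565 260 None
0 -2.7737151507558124 191 [ 3.33174994e-01  5.11560393e-01  1.79459117e+00 -4.44089210e-16
  8.35441087e-01 -1.60549884e+00]
0 -2.7737151507558124 260 [ 3.33174994e-01  4.15093857e-01  1.75648280e+00 -4.44089210e-16
  9.70015993e-01 -1.60549884e+00]
3.141592653589793 -1.3963249878898565 191 [ 3.33174994e-01  5.11560393e-01  1.79459117e+00 -4.44089210e-16
  8.35441087e-01  1.58703655e-01]
3.141592653589793 -1.3963249878898565 260 [ 3.33174994e-01  4.15093857e-01  1.75648280e+00 -4.44089210e-16
  9.70015993e-01  1.58703655e-01]
3.141592653589793 -2.7737151507558124 191 [ 3.33174994e-01  5.11560393e-01  1.79459117e+00 -4.44089210e-16
  8.35441087e-01  1.53609382e+00]
3.141592653589793 -2.7737151507558124 260 [ 3.33174994e-01  4.15093857e-01  1.75648280e+00 -4.44089210e-16
  9.70015993e-01  1.53609382e+00]
```

The measurements agree: the wing comes out 65 mm long against 66, the washer, wing and box centres match within about 3 mm, and the knob angle is about 0.19. I'll grasp it and turn joint 6.

Run:
```python
from h import *
ax=[547,200.8];q=quat(-1.396+np.pi)
def st(t):
    s=env.read_state();print(t,s['time_s'],s['qpos'][5].round(3),np.round(s['force'],1),np.round(s['wrist_torque'],2),round(s['width'],1),round(s['grip_force'],1),np.round(s['tool_pos'],1))
env.reach([*ax,260],q);st("above")
print(env.move_l([*ax,191],rate=80,f_stop=12));st("down")
set_gripper(0);st("grip")
j=np.array(env.read_state()['qpos'])
for d in(.35,.7,1.05,1.3,1.38):
    k=j.copy();k[5]+=d;env.move_joints(k);st(d)
```

```text
above 2.1333 0.157 [-0.4  0.5  0.5] [-0.04  0.07 -0.01] 87.9 0.0 [546.8 201.7 260.1]
False
down 3.15 0.157 [ 0.4 -0.  -0.1] [-0.05  0.09  0.01] 88.0 0.0 [547.3 200.9 191.4]
grip 4.325 0.157 [-2.5  0.2  2.4] [-0.09  0.64  0.05] 9.9 30.0 [546.5 200.8 191. ]
0.35 4.75 0.503 [-3.5 -0.1  2.6] [-0.1   0.39 -0.08] 9.8 30.0 [546.3 200.7 191. ]
0.7 5.175 0.851 [-3.3  0.2  2.9] [ 0.09  0.68 -0.08] 9.8 30.0 [546.2 200.8 190.9]
1.05 5.6 1.201 [-5.3  1.   3.4] [ 0.25  0.94 -0.08] 9.4 30.0 [546.1 200.9 190.9]
1.3 5.95 1.451 [-6.1  1.8  4.3] [ 0.3   1.03 -0.06] 10.0 30.0 [546.1 200.9 190.9]
1.38 6.2 1.531 [-6.   1.6  3.1] [ 0.35  0.98 -0.06] 9.9 30.0 [546.1 201.  191. ]
```

Run:
```python
from h import *
j=np.array(env.read_state()['qpos'])
for i in range(1,9):
    k=j.copy();k[5]+=.02*i;env.move_joints(k);env.hold(.1)
    s=env.read_state();t=s['wrist_torque'][2];print(i,s['qpos'][5].round(3),np.round(s['force'],1),t.round(3),s['time_s'])
    if t<-.2:break
set_gripper(60);s=env.read_state()
env.move_l([*s['tool_pos'][:2],300],rate=120)
k=np.array(env.read_state()['qpos']);k[0]+=.7;env.move_joints(k)
im=viewer.camera("top");print(env.read_state()['time_s'])
cv2.imwrite("pics/after.png",cv2.resize(im[140:270,150:310],None,fx=4.5,fy=4.5,interpolation=cv2.INTER_CUBIC))
```

```text
1 1.549 [-4.2  0.9  3.5] 0.126 6.55
2 1.57 [-4.7  1.5  2.5] 0.226 6.9
3 1.591 [-4.9  1.6  2.1] 0.442 7.25
4 1.611 [-4.5  1.3  2.8] 0.608 7.6
5 1.631 [-5.2  2.3  3. ] 0.714 7.95
6 1.651 [-5.4  2.7  2.7] 0.809 8.3
7 1.671 [-4.   2.7  2. ] 0.735 8.65
8 1.691 [-3.1  3.4  1.9] 0.835 9.0
12.475
```

View pics/after.png

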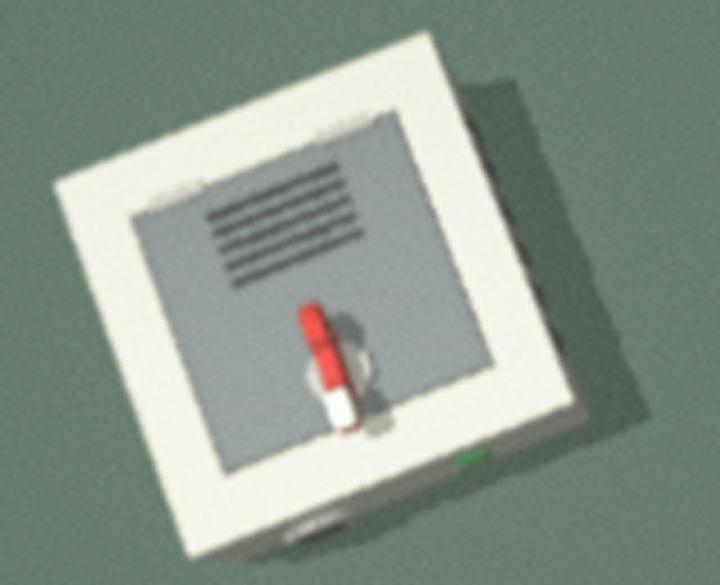

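The white end at (342,410) in the crop now points across the near edge. The hatch lies flat and shut, and the gripper is clear. The rise in torque to about 0.8 N m confirms the knob reached its stop.

```bash
python3 -c "
from station import workorder;print(workorder.sign_off())"
```

```text
the job is handed in; nothing more can be done
None
```

I turned the left unit's knob clockwise to its stop, its hatch stayed shut, I left the other unit alone, and I handed the job in at about 12.5 s with the gripper clear.

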